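# Refit the carton sealer's relay and close up its control box

## Task

Plug the oblong relay fully home into the socket in the carton sealer's open control base, let go of it, then set the white hood over it so that it sits squarely down on the base. Then swing the clamp lever all the way down onto the hood, and last of all throw the main switch lever fully over, away from the robot. Leave the other module, the tape, the tools, the bin and the knob where they are.

Things in the scene. Friction and masses are not known exactly. Their poses are not given: they have to be found in the camera images.
- base: control base fixed to the bench: white slab 160 (x) x 210 (y) x 20 mm, origin at the centre of its underside. On it: a black socket block (84 x 56 mm, top at z 42); a grey terminal strip 90 x 24 mm, top at z 40, at y +45; four low aluminium rails (outside 114 x 164 mm, top at z 32) that locate the hood from inside; and at the far (+x) edge a steel fork carrying the clamp, top at z 118
- socket (a point): centre of the mouth of the socket hole, in the top face of the socket block (42 mm above the bench). The hole is 55 mm along the base's x and 27 mm along its y, 18 mm deep, with a 3 mm chamfer
- hood_seat (a point): point on the base slab's top (20 mm above the bench) at its centre, where the origin of the seated hood comes; axes as the base's. The hood's long side then runs along the base's y; either way round will do
- relay: oblong relay, 140 g: grey housing 70 (x) x 40 (y) x 47 mm above a black plug foot 52 (x) x 24 (y) x 15 mm; stands upright on its foot, 62 mm tall in all. Origin: centre of the foot's underside. When home, the housing rests on the socket block and the origin is 15 mm below the hole's mouth (top of relay 89 mm above the bench); either way round will do
- hood: white sheet hood, open below, 400 g: outside 130 (x) x 180 (y) x 80 mm, walls 4 mm. Origin: centre of its lower edge plane. On top a steel bridge handle: bar 84 mm along x, 14 mm wide in y, 14 mm high, with its centre 112 mm above the origin and a 25 mm gap below it between the legs; top of handle at 119 mm. It fits outside the rails with 4 mm play all round
- hood_handle (a point): centre of the hood's handle bar
- clamp (a joint): angle of the clamp lever (rad): 0 is down flat on the hood (pointing to the base's -x), 1.57 upright, up to 2.2 leaning away to +x. It stays where it is left. Friction about 0.13 N m
- clamp_pivot (a point): hinge of the clamp, 109 mm above the bench, at x +92, y +55 mm of the base; the hinge axis is the base's y
- clamp_grip (a point): centre of the clamp lever's cross handle, a black bar 16 mm thick and 50 mm long (along the base's y), 100 mm from the pivot; the lever between is a steel bar 16 x 12 mm
- mains (a joint): angle of the main switch lever (rad): 0 leans toward the robot (off), 1.0 fully over away from the robot (on); stays where it is left
- mains_base: main switch housing, fixed to the bench: grey block 70 (x) x 50 (y) x 25 mm, origin at the centre of its underside. The lever's hinge is 22 mm above the origin, along the housing's y; the lever is 70 mm long with a black ball of diameter 26 mm at its tip and swings from the housing's -x to +x
- mains_tip (a point): tip of the main switch lever
- timer: other plug-in module, to be left alone: square grey housing 44 x 44 x 55 mm on a round black foot 10 mm high, round black dial on top, 75 mm tall. Origin: centre of its underside
- tape: roll of brown tape lying flat, diameter 100, height 48 mm, origin at the centre of its underside, leave alone
- driver: black-handled screwdriver 190 mm long lying on the bench, leave alone
- wrench: steel wrench 170 mm long lying on the bench, leave alone
- bin: grey open bin 110 x 150 x 50 mm with two bolts in it, origin at the centre of its underside, leave alone
- starknob: black round clamping knob, diameter 60, height 38 mm, standing on the bench, leave alone

How it is judged:
On the way, in this order (a step that is already met when the one before it is completed fails the run):
1. relay plugged fully home into the socket and let go (z of relay in the frame of socket below -0.012 m and horizontal distance between relay and socket below 0.005 m and angle between the z axis of relay and the z axis of base, either way round below 0.08 rad and contact force between the fingers and relay below 0.5 N), for 0.2 s.
2. hood seated squarely on the base over the relay and let go (z of relay in the frame of socket below -0.012 m and horizontal distance between relay and socket below 0.005 m and angle between the z axis of relay and the z axis of base, either way round below 0.08 rad and z of hood in the frame of hood_seat below 0.004 m and horizontal distance between hood and hood_seat below 0.009 m and angle between the x axis of hood and the x axis of base, either way round below 0.12 rad and angle between hood's own z axis and vertical below 0.05 rad and contact force between the fingers and hood below 0.5 N), for 0.2 s.
3. clamp lever all the way down on the hood (z of hood in the frame of hood_seat below 0.004 m and horizontal distance between hood and hood_seat below 0.009 m and angle between the x axis of hood and the x axis of base, either way round below 0.12 rad and angle between hood's own z axis and vertical below 0.05 rad and value of joint clamp below 0.12 rad), for 0.2 s.
4. main switch lever fully over, away from the robot (value of joint clamp below 0.12 rad and value of joint mains above 0.85 rad), for 0.2 s.
At the end, for the whole second after the job is handed in: Relay foot 12 mm or more into the socket, within 5 mm of centre, upright to 0.08 rad; hood edge within 4 mm of the slab, within 9 mm of the seat, square to 0.12 rad, level to 0.05 rad; clamp below 0.12 rad; main switch above 0.85 rad; relay and hood at rest (all of step 4 and z of relay in the frame of socket below -0.012 m and horizontal distance between relay and socket below 0.005 m and angle between the z axis of relay and the z axis of base, either way round below 0.08 rad and z of hood in the frame of hood_seat below 0.004 m and horizontal distance between hood and hood_seat below 0.009 m and angle between the x axis of hood and the x axis of base, either way round below 0.12 rad and angle between hood's own z axis and vertical below 0.05 rad and linear speed of each of hood, relay below 0.02 m/s); the robot touches nothing.
It fails at once if the other module is moved by more than 30 mm or tipped over (distance of timer from where it was at the start of the episode above 0.03 m or angle between timer's own z axis and vertical above 0.5 rad).
It fails at once if the tape, the screwdriver, the wrench, the bin or the knob is moved by more than 30 mm (distance of any of tape, driver, wrench, bin, starknob from where it was at the start of the episode above 0.03 m).
It also fails if it takes over 72 s, if anything falls off the work surface, if the arm or the gripper's body presses on something with over 40 N, if the wrist force passes 120 N, or if a joint passes its speed limit or range.

## Robot

A 6-joint arm with a two-finger parallel gripper is mounted at the origin on the work surface. World frame = base frame: x ahead of the robot, y to its left, z up, the work surface at z = 0. Lengths are in m, angles in rad, forces in N, time in s.
With the tool pointing down it reaches from about 0.425 to 0.95 m from the base axis. Payload 3.5 kg.
Tool frame: the origin (TCP) lies midway between the tips of the shut fingers; the grasp point (between the pads) lies 19 mm behind it; z points along the fingers, y is the line along which they close (so a half turn about z gives the same grasp; the last joint's range is limited). The gripper opens to 85 mm and grips with 20 to 120 N. Pads are 22 mm wide; open, the fingers measure 114 mm over their backs; the gripper's body (76 mm by 85 mm) begins 54 mm behind the grasp point. The pads swing forward as they close: fully open they stand 13 mm farther back than shut.
Start: joints at [-1.368, 0.286, 1.577, -0, 1.279, -0.15], TCP at [0.233, -0.633, 0.231] pointing down, gripper open.
Joint ranges: [-2.77, 2.77], [-0.9, 2.22], [0.21, 2.48], [-1.53, 4.67], [0.24, 2.81], [-2.84, 2.84]. Speed limits (rad/s): [2.79, 2.79, 3.14, 3.14, 3.14, 3.14].

## Interface

Orientations are given as a unit quaternion [x, y, z, w].
In Python, from plant import * gives the robot as it stands.
- The arm moves only by the tool move_arm, never from a script. Its argument "moves" is a list of rows, each a list of 3 entries, a list of its own where there are three numbers: the opening, from 0 (shut) to 1 (fully open), then the shift along the tool's x, y, z in m, then the turn, a rotation vector about the tool's x, y, z in rad. A call has exactly 10 rows; each row shifts and turns the commanded pose from where the row before left it, along the tool's axes as they then stand; what a row does not reach is not made up. A row lasts 1/12 s, in which the tool goes at most 41.7 mm and 7.16 degrees, less where a joint would pass 70% of its speed; a pose out of reach is approached as far as the arm can. A call is refused whole if a number of a shift passes 0.0417 or a number of a turn 0.125, either way. A call with a gripper value outside its range is refused whole. The fingers move at their own pace and stop on an object; "grip_force" is the grip in N (left out, the last holds). Time passes only in rows, so rows that do not move let the fingers close, or fill a call up. It gives the time, the measured TCP pose, the force, the opening and the grip force at its end, in the units of the state.
- get_state(): the state, without advancing time (a new reading comes with each control period).
- read_camera(name): name is "scene" or "top"; returns the picture (400x640x3 uint8, red, green, blue); there is no depth.
- camera_params(name): a dict with "fx", "fy", "cx", "cy" (pixels), "k1" (the pictures are not rectified: a ray, as slopes to the right and down, at radius r is drawn at 1 + k1 r^2 times it, then the intrinsics apply), "rvec" (rotation vector, rad) and "tvec" (3), from world to camera coordinates, as OpenCV has them. Camera axes: x right, y down, z forward; pixel columns grow to the right and rows downward; lengths in m; the calibration is good to about 2 mm. A picture is of the moment at which its call begins. camera_params takes no time and is no camera call.
- sign_off(): hands the job in; it is judged then, once.
The state is a dict: "time": time; "qpos": joint angles; "dq": joint speeds; "joint_efforts": joint torques, N m; "eef_pos": TCP position; "tcp_rot": TCP orientation; "contact_force": force on the tool from outside, world axes, zero at the start; "wrist_torque": the same for the moment, N m; "opening": opening from 0.0 (shut) to 1.0 (fully open); "finger_force": force on a finger pad.
Only numpy, scipy, OpenCV 4.12 (cv2) and the standard library are available. Lean on these libraries where they do the work, as an engineer would, in place of code of your own. Each camera call takes 0.05 s, during which the arm holds its last target. There are 200 camera calls.

## Working session

There is one attempt and no reset: what is moved stays moved. The work goes in short steps, Python scripts to look and compute and a tool call to move; the robot and the scene stay as the last step left them, time stands still between calls to the robot, and variables do not carry over. Pictures are saved under pics/ and viewed, at most 10 in all, crops included, and the job is handed in when it is done.

Besides the shell and the picture viewer there is one more tool, called after "Emit:" by a JSON object that holds its "name" and its "arguments". move_arm: Moves the arm, as the interface text tells. Its arguments: {"type":"object","properties":{"moves":{"type":"array"},"grip_force":{"type":"number"}},"required":["moves"]}

```bash
mkdir -p pics; ls
cat > h.py <<'E'
import numpy as np, cv2
from scipy.spatial.transform import Rotation as R
from plant import *
def cam(n):
    p=camera_params(n); K=np.array([[p['fx'],0,p['cx']],[0,p['fy'],p['cy']],[0,0,1]]); return p,K,R.from_rotvec(np.array(p['rvec']).ravel()).as_matrix(),np.array(p['tvec']).ravel()
def pix(n,P):
    p,K,Rm,t=cam(n); P=np.atleast_2d(P).astype(float); o,_=cv2.projectPoints(P,Rm@np.eye(3),t,K,np.array([p['k1'],0,0,0.])); return o[:,0]
def world(n,uv,z):
    p,K,Rm,t=cam(n); uv=np.atleast_2d(uv).astype(float)
    q=cv2.undistortPointsIter(uv[:,None],K,np.array([p['k1'],0,0,0.]),None,None,(3,100,1e-10))[:,0]
    d=np.c_[q,np.ones(len(q))]@Rm; c=-Rm.T@t; z=np.broadcast_to(z,len(q))
    return c+d*((z-c[2])/d[:,2])[:,None]
def snap(n,f,crop=None,s=1):
    im=read_camera(n)[:,:,::-1]; cv2.imwrite(f'pics/full_{f}.png',im)
    if crop: x,y,w,h=crop; im=im[y:y+h,x:x+w]
    cv2.imwrite(f'pics/{f}.png',cv2.resize(im,None,fx=s,fy=s,interpolation=cv2.INTER_CUBIC))
E
python3 - <<'E'
from h import *
snap('top','t0',s=1.25); snap('scene','s0',s=1.25)
for n in('top','scene'): p,K,Rm,t=cam(n); print(n,p,-Rm.T@t)
s=get_state(); print(s)
E
```

```text
pics
top {'fx': 422.1788600069917, 'fy': 422.1788600069917, 'cx': 323.24250168022076, 'cy': 191.346026259369, 'k1': -0.07418698748453315, 'rvec': array([ 2.14113937, -2.12033236,  0.19605582]), 'tvec': array([-0.01803319,  0.60316698,  1.11993407])} [ 0.39544479 -0.00669678  1.20911807]
scene {'fx': 363.5320661794849, 'fy': 363.5320661794849, 'cx': 326.0392930963737, 'cy': 197.35745609316083, 'k1': 0.021214555495067428, 'rvec': array([ 2.37465461,  1.13240649, -0.30956637]), 'tvec': array([-0.39249077, -0.35327196,  1.2447856 ])} [ 0.97957769 -0.29594317  0.88384753]
{'time': 0.1, 'qpos': array([-1.36798868e+00,  2.87163457e-01,  1.57803946e+00, -6.33830726e-06,
        1.27862854e+00, -1.49960005e-01]), 'dq': array([-2.06996001e-04, -1.23116123e-03, -3.39458750e-03,  3.62404911e-04,
       -4.18443664e-04,  6.36914777e-05]), 'joint_efforts': array([ 6.60789683e-04, -4.07298231e+01, -2.93698686e+01, -1.61101379e-04,
        3.41009872e-03,  1.30828698e-05]), 'eef_pos': array([ 0.23313846, -0.63281523,  0.23002312]), 'tcp_rot': array([ 9.84483883e-01,  1.75471452e-01, -3.26081008e-05, -1.11892719e-03]), 'contact_force': array([0.39279669, 0.30022924, 0.7201484 ]), 'wrist_torque': array([-0.0119243 , -0.00949984,  0.05620776]), 'finger_force': 0.0, 'opening': 1.0013322436024434}
```

View pics/t0.png

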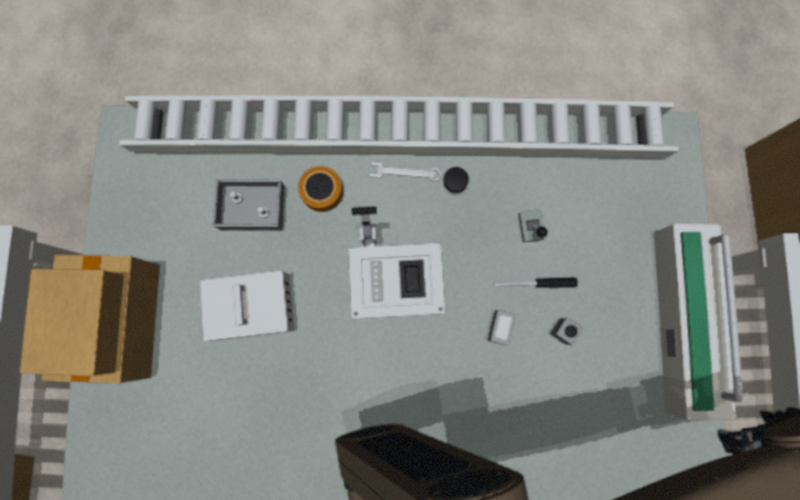

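View pics/s0.png

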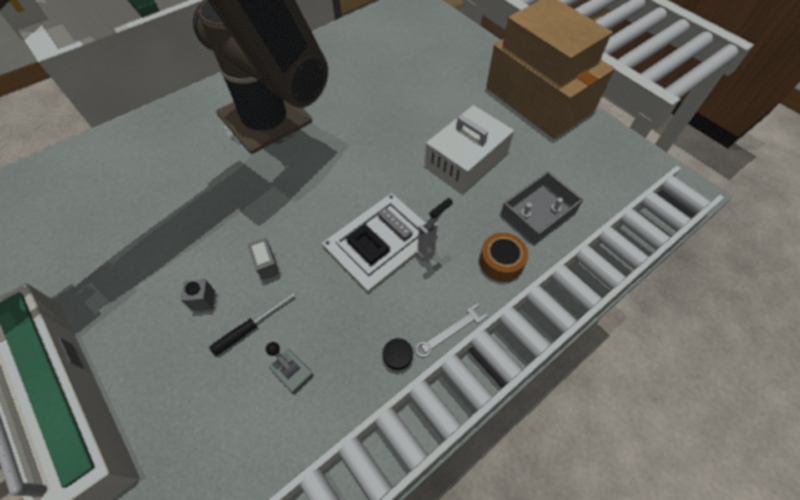

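The top view, 1.25x, shows the base at (396,281), hood (245,305), relay (502,327), timer (567,331) and mains (533,226), with the ball toward the robot. The clamp leans up and away at (365,215). Next I'm enlarging the four targets.

```bash
cat >> h.py <<'E'
def panels(im,cs,f,w=80,h=60,s=5):
    o=[]
    for x,y in cs:
        c=cv2.resize(im[y:y+h,x:x+w],(w*s,h*s),interpolation=cv2.INTER_CUBIC)
        for i in range(0,w,10): cv2.putText(c,str(x+i),(i*s,8),0,.3,(0,0,255),1); cv2.line(c,(i*s,10),(i*s,14),(0,0,255),1)
        for j in range(10,h,10): cv2.putText(c,str(y+j),(0,j*s+3),0,.3,(0,0,255),1); cv2.line(c,(20,j*s),(24,j*s),(0,0,255),1)
        o.append(c)
    cv2.imwrite(f'pics/{f}.png',np.vstack([np.hstack(o[:2]),np.hstack(o[2:])]) if len(o)==4 else np.hstack(o))
E
python3 - <<'E'
from h import *
im=cv2.imread('pics/full_t0.png'); panels(im,[(277,197),(156,214),(370,232),(395,157)],'p0')
E
```

```text
(no output)
```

View pics/p0.png

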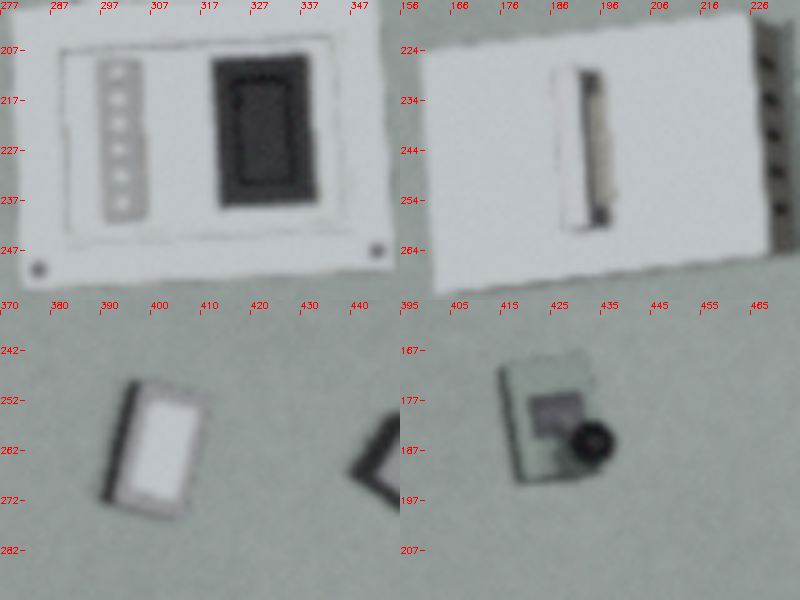

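The crops show: socket block corners at panel (211,58),(307,54),(318,203),(221,208). Hood top corners are at (422,50),(752,12),(768,254),(436,293), and the handle bar at x 563–583, y 67–231. The relay top is around (140,381),(207,392),(187,520),(115,502). The mains ball is at (592,442).

Run:
```python
from h import *
def W(ox,oy,pts,z,px=0,py=0): 
    return world('top',np.array([[ox+(x-px)/5,oy+(y-py)/5] for x,y in pts]),z)
def rep(n,P,L):
    c=P.mean(0); # P order: TL,TR,BR,BL
    up=(P[0]+P[1]-P[2]-P[3])/2; left=(P[0]+P[3]-P[1]-P[2])/2
    print(n,c.round(4),'len x',np.linalg.norm(up).round(4),'len y',np.linalg.norm(left).round(4),'yaw',np.arctan2(up[1],up[0]).round(3),np.arctan2(-left[0],left[1]).round(3),L)
rep('block',W(277,197,[(211,58),(307,54),(318,203),(221,208)],.042),'84x56')
rep('hole',W(277,197,[(235,78),(286,76),(293,181),(239,186)],.042),'55x27')
rep('rails',W(277,197,[(60,50),(338,38),(350,232),(69,245)],.032),'114x164')
rep('hood',W(156,214,[(22,50),(352,12),(369,254),(36,293)],.08),'130x180')
rep('handle',W(156,214,[(158,68),(180,67),(190,229),(166,231)],.119),'84x14')
rep('relay',W(370,232,[(140,381),(207,392),(187,520),(115,502)],.062,0,300),'70x40')
rep('label',W(370,232,[(150,398),(197,405),(180,503),(132,495)],.062,0,300),'')
print('ball',W(395,157,[(192,142)],.075)); rep('mains',W(395,157,[(110,62),(190,55),(205,170),(120,180)],.025),'70x50')
print(world('top',[(364/1.25,211/1.25)],.2))
P=np.array([[.5,-.2,.062]]);print(pix('scene',P))
```

```text
block [ 0.5163 -0.0313  0.042 ] len x 0.0834 len y 0.0536 yaw 0.077 0.056 84x56
hole [ 0.5164 -0.0308  0.042 ] len x 0.0593 len y 0.0292 yaw 0.058 0.076 55x27
rails [0.5112 0.0019 0.032 ] len x 0.1092 len y 0.1564 yaw 0.065 0.055 114x164
hood [0.4513 0.3301 0.08  ] len x 0.13 len y 0.1799 yaw 0.122 0.13 130x180
handle [0.4508 0.3293 0.119 ] len x 0.0841 len y 0.012 yaw 0.115 0.08 84x14
relay [ 0.4114 -0.2275  0.062 ] len x 0.0679 len y 0.0383 yaw -0.2 -0.199 70x40
label [ 0.4105 -0.2288  0.062 ] len x 0.0532 len y 0.026 yaw -0.199 -0.15 
ball [[ 0.61929718 -0.31539119  0.075     ]]
mains [ 0.6439 -0.3088  0.025 ] len x 0.0687 len y 0.0485 yaw 0.071 0.115 70x50
[[0.63238985 0.06764795 0.2       ]]
[[234.79612782 218.93192546]]
```

```bash
cat >> h.py <<'E'
def yaw_of(s): m=R.from_quat(s['tcp_rot']).as_matrix(); return np.arctan2(m[1,0],m[0,0]), m
def plan(wps,start=None):
    """wps: (x,y,z,yaw,open,n)"""
    s=get_state(); y0,_=yaw_of(s); p=np.array(s['eef_pos']) if start is None else np.array(start[:3],float)
    if start is not None: y0=start[3]
    rows=[]
    for x,y,z,yw,op,n in wps:
        p1=np.array([x,y,z]); a=p.copy(); b=y0
        for i in range(n):
            d=a+(p1-a)*(1/(n-i))-0 ; w=(d-a); dy=(yw-b)/(n-i)
            t=np.round([w@[np.cos(b),np.sin(b),0],w@[np.sin(b),-np.cos(b),0],-w[2]],3); dr=round(dy,2) if n-i>1 else round(dy,3)
            rows.append([op,t.tolist(),[0,0,-dr]])
            a=a+t[0]*np.array([np.cos(b),np.sin(b),0])+t[1]*np.array([np.sin(b),-np.cos(b),0])-[0,0,t[2]]; b+=dr
        p=a;y0=b
    for i in range(0,len(rows),10): print(str(rows[i:i+10]).replace(' ','').replace('.0,','.0,'))
    print(len(rows),'rows')
E
python3 - <<'E'
from h import *
print(world('top',[(571/1.25,331/1.25)],.075))
print(world('top',np.array([(349,247),(441,243),(446,313),(352,319)])/1.25,.02))
plan([(.4113,-.228,.15,-.2,.75,16),(.4113,-.228,.09,-.2,.75,4)])
E
```

```text
[[ 0.40338259 -0.3714836   0.075     ]]
[[ 0.58997019  0.1132554   0.02      ]
 [ 0.60140826 -0.09693056  0.02      ]
 [ 0.44248433 -0.10774749  0.02      ]
 [ 0.42714131  0.10225118  0.02      ]]
[[0.75,[0.019,-0.02,0.005],[0,0,np.float64(0.03)]],[0.75,[0.019,-0.02,0.005],[0,0,np.float64(0.03)]],[0.75,[0.018,-0.021,0.005],[0,0,np.float64(0.04)]],[0.75,[0.017,-0.022,0.005],[0,0,np.float64(0.03)]],[0.75,[0.016,-0.022,0.005],[0,0,np.float64(0.04)]],[0.75,[0.016,-0.023,0.005],[0,0,np.float64(0.03)]],[0.75,[0.015,-0.023,0.005],[0,0,np.float64(0.04)]],[0.75,[0.014,-0.024,0.005],[0,0,np.float64(0.03)]],[0.75,[0.013,-0.024,0.005],[0,0,np.float64(0.04)]],[0.75,[0.012,-0.025,0.005],[0,0,np.float64(0.03)]]]
[[0.75,[0.011,-0.025,0.005],[0,0,np.float64(0.04)]],[0.75,[0.011,-0.026,0.005],[0,0,np.float64(0.03)]],[0.75,[0.01,-0.026,0.005],[0,0,np.float64(0.04)]],[0.75,[0.008,-0.026,0.005],[0,0,np.float64(0.03)]],[0.75,[0.008,-0.027,0.005],[0,0,np.float64(0.04)]],[0.75,[0.007,-0.027,0.005],[0,0,np.float64(0.033)]],[0.75,[-0.0,0.0,0.015],[0,0,np.float64(-0.0)]],[0.75,[-0.0,0.0,0.015],[0,0,np.float64(-0.0)]],[0.75,[-0.0,0.0,0.015],[0,0,np.float64(-0.0)]],[0.75,[-0.0,0.0,0.015],[0,0,np.float64(-0.0)]]]
20 rows
```

Emit:
{"name": "move_arm", "arguments": {"moves": [[0.75,[0.019,-0.02,0.005],[0,0,0.03]],[0.75,[0.019,-0.02,0.005],[0,0,0.03]],[0.75,[0.018,-0.021,0.005],[0,0,0.04]],[0.75,[0.017,-0.022,0.005],[0,0,0.03]],[0.75,[0.016,-0.022,0.005],[0,0,0.04]],[0.75,[0.016,-0.023,0.005],[0,0,0.03]],[0.75,[0.015,-0.023,0.005],[0,0,0.04]],[0.75,[0.014,-0.024,0.005],[0,0,0.03]],[0.75,[0.013,-0.024,0.005],[0,0,0.04]],[0.75,[0.012,-0.025,0.005],[0,0,0.03]]]}}

```text
time: 0.93
eef_pos: [0.3448, -0.3792, 0.1806]
tcp_rot: [1.0, 0.005, -0.0, -0.0]
contact_force: [-0.8, 0.4, -0.6]
opening: 0.749
finger_force: 0.0
```

Emit:
{"name": "move_arm", "arguments": {"moves": [[0.75,[0.011,-0.025,0.005],[0,0,0.04]],[0.75,[0.011,-0.026,0.005],[0,0,0.03]],[0.75,[0.01,-0.026,0.005],[0,0,0.04]],[0.75,[0.008,-0.026,0.005],[0,0,0.03]],[0.75,[0.008,-0.027,0.005],[0,0,0.04]],[0.75,[0.007,-0.027,0.005],[0,0,0.033]],[0.75,[0,0,0.015],[0,0,0]],[0.75,[0,0,0.015],[0,0,0]],[0.75,[0,0,0.015],[0,0,0]],[0.75,[0,0,0.015],[0,0,0]]]}}

```text
time: 1.77
eef_pos: [0.4117, -0.2277, 0.0904]
tcp_rot: [0.995, -0.1, -0.0, -0.0]
contact_force: [0.2, 0.1, -0.2]
opening: 0.746
finger_force: 0.0
```

Run:
```python
from h import *
snap('scene','s1',(190,140,130,97),6); snap('top','t1')
s=get_state();print(s['eef_pos'],yaw_of(s)[0],s['opening'],s['contact_force'])
# predicted relay top corners in scene for est pose
def corners(c,yaw,lx,ly,z): 
    return np.array([[c[0]+a*lx/2*np.cos(yaw)-b*ly/2*np.sin(yaw),c[1]+a*lx/2*np.sin(yaw)+b*ly/2*np.cos(yaw),z] for a,b in((1,1),(1,-1),(-1,-1),(-1,1))])
print((pix('scene',corners((.4113,-.228),-.2,.07,.04,.062))-[190,140])*6)
print((pix('scene',corners((.5163,-.031),.063,.084,.056,.042))-[190,140])*6)
```

```text
[ 0.40985714 -0.22642539  0.08841948] -0.20003284772986954 0.7497840493226829 [0.20692279 0.54070963 0.88097859]
[[175.82237383 412.80542074]
 [ 85.55198247 450.59755102]
 [ 35.9060219  326.46778159]
 [123.76157084 291.22055661]]
[[723.98499818 334.35522163]
 [629.20686235 407.22010004]
 [510.60296622 289.49093125]
 [604.78517289 221.1918977 ]]
```

View pics/s1.png

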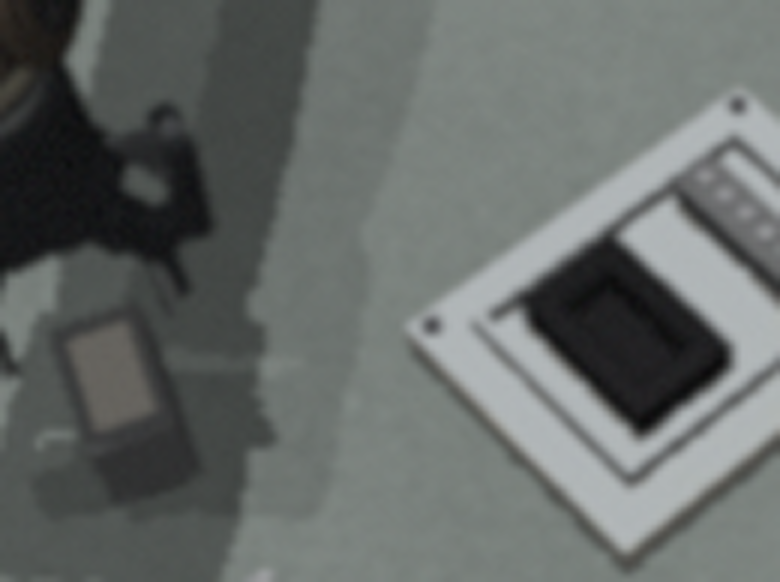

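The scene crop shows the relay top at about (60,325)-(170,415), under and to the right of the open gripper. The socket block is around (630,330). Both sit about 1–2 px from the top-camera prediction, which is consistent, so I'm descending and grasping.

Emit:
{"name": "move_arm", "arguments": {"moves": [[0.75,[0.001,0.001,0.015],[0,0,0]],[0.75,[0,0,0.015],[0,0,0]],[0.75,[0,0,0.015],[0,0,0]],[0.75,[0,0,0.01],[0,0,0]],[0.75,[0,0,0.007],[0,0,0]],[0.75,[0,0,0],[0,0,0]],[0.3,[0,0,0],[0,0,0]],[0.2,[0,0,0],[0,0,0]],[0.2,[0,0,0],[0,0,0]],[0.2,[0,0,0],[0,0,0]]], "grip_force": 40}}

```text
time: 2.7
eef_pos: [0.4132, -0.2299, 0.0304]
tcp_rot: [0.995, -0.1, 0.001, 0.001]
contact_force: [-0.5, 0.6, 3.1]
opening: 0.468
finger_force: 39.8
```

Emit:
{"name": "move_arm", "arguments": {"moves": [[0.2,[0,0,0],[0,0,0]],[0.2,[0,0,0],[0,0,0]],[0.2,[0,0,-0.01],[0,0,0]],[0.2,[0,0,-0.015],[0,0,0]],[0.2,[0,0,-0.02],[0,0,0]],[0.2,[0,0,-0.025],[0,0,0]],[0.2,[0,0,-0.025],[0,0,0]],[0.2,[0,0,-0.01],[0,0,0]],[0.2,[0,0,0],[0,0,0]],[0.2,[0,0,0],[0,0,0]]]}}

```text
time: 3.53
eef_pos: [0.4123, -0.2293, 0.1341]
tcp_rot: [0.995, -0.1, 0.0, 0.0]
contact_force: [0.3, 0.5, -2.2]
opening: 0.464
finger_force: 39.9
```

Run:
```python
from h import *
s=get_state();print(s['eef_pos'],yaw_of(s)[0],s['opening'],s['contact_force'],s['finger_force'])
im=read_camera('top')
s=get_state();print(s['eef_pos'])
plan([(.516,-.031,.13,.063,.2,10)])
```

```text
[ 0.4123378  -0.22926553  0.13405869] -0.20019772770939911 0.46433780506566447 [ 0.32832122  0.53324191 -2.1835029 ] 39.932732046581805
[ 0.41174091 -0.22875184  0.13294725]
[[0.2,[0.006,-0.021,0.0],[0,0,np.float64(-0.03)]],[0.2,[0.007,-0.021,0.0],[0,0,np.float64(-0.03)]],[0.2,[0.008,-0.021,0.0],[0,0,np.float64(-0.03)]],[0.2,[0.008,-0.021,0.0],[0,0,np.float64(-0.02)]],[0.2,[0.009,-0.021,0.0],[0,0,np.float64(-0.03)]],[0.2,[0.009,-0.02,0.001],[0,0,np.float64(-0.02)]],[0.2,[0.01,-0.02,0.0],[0,0,np.float64(-0.03)]],[0.2,[0.01,-0.02,0.001],[0,0,np.float64(-0.02)]],[0.2,[0.01,-0.02,0.0],[0,0,np.float64(-0.03)]],[0.2,[0.012,-0.02,0.001],[0,0,np.float64(-0.023)]]]
10 rows
```

Emit:
{"name": "move_arm", "arguments": {"moves": [[0.2,[0.006,-0.021,0],[0,0,-0.03]],[0.2,[0.007,-0.021,0],[0,0,-0.03]],[0.2,[0.008,-0.021,0],[0,0,-0.03]],[0.2,[0.008,-0.021,0],[0,0,-0.02]],[0.2,[0.009,-0.021,0],[0,0,-0.03]],[0.2,[0.009,-0.02,0.001],[0,0,-0.02]],[0.2,[0.01,-0.02,0],[0,0,-0.03]],[0.2,[0.01,-0.02,0.001],[0,0,-0.02]],[0.2,[0.01,-0.02,0],[0,0,-0.03]],[0.2,[0.012,-0.02,0.001],[0,0,-0.023]]]}}

```text
time: 4.42
eef_pos: [0.516, -0.0299, 0.1286]
tcp_rot: [0.999, 0.032, -0.002, -0.001]
contact_force: [0.9, 0.0, -1.0]
opening: 0.465
finger_force: 40.0
```

Emit:
{"name": "move_arm", "arguments": {"moves": [[0.2,[0,0,0.01],[0,0,0]],[0.2,[0,0,0.01],[0,0,0]],[0.2,[0,0,0.01],[0,0,0]],[0.2,[0,0,0.01],[0,0,0]],[0.2,[0,0,0.005],[0,0,0]],[0.2,[0,0,0],[0,0,0]],[0.2,[0,0,0],[0,0,0]],[0.2,[0,0,0],[0,0,0]],[0.2,[0,0,0],[0,0,0]],[0.2,[0,0,0],[0,0,0]]]}}

```text
time: 5.25
eef_pos: [0.5178, -0.0315, 0.0871]
tcp_rot: [1.0, 0.031, 0.001, 0.0]
contact_force: [-0.1, -0.5, -1.9]
opening: 0.468
finger_force: 40.0
```

Run:
```python
from h import *
P=[]
for i in range(4):
    s=get_state();P.append(s['eef_pos']); im=read_camera('scene')
print(np.array(P).round(4),yaw_of(s)[0],s['contact_force'])
cv2.imwrite('pics/full_s2.png',im[:,:,::-1]); x,y=255,155
cv2.imwrite('pics/s2.png',cv2.resize(im[y:y+75,x:x+100,::-1],None,fx=8,fy=8,interpolation=cv2.INTER_CUBIC))
def corners(c,yaw,lx,ly,z): 
    return np.array([[c[0]+a*lx/2*np.cos(yaw)-b*ly/2*np.sin(yaw),c[1]+a*lx/2*np.sin(yaw)+b*ly/2*np.cos(yaw),z] for a,b in((1,1),(1,-1),(-1,-1),(-1,1))])
m=np.mean(P,0)
f=lambda a:((pix('scene',a)-[x,y])*8).round(0).tolist()
print('housing bot',f(corners(m,.063,.07,.04,m[2]-.0125)),'top',f(corners(m,.063,.07,.04,m[2]+.0345)),'foot',f(corners(m,.063,.052,.024,m[2]-.0275)))
print('block',f(corners((.5163,-.031),.063,.084,.056,.042)))
```

```text
[[ 0.5178 -0.0315  0.0871]
 [ 0.5177 -0.0315  0.087 ]
 [ 0.5176 -0.0314  0.0869]
 [ 0.5175 -0.0313  0.0868]] 0.06284501686694872 [ 0.42015737 -0.98853007 -1.90091817]
housing bot [[411.0, 278.0], [318.0, 349.0], [183.0, 216.0], [275.0, 150.0]] top [[405.0, 199.0], [308.0, 271.0], [167.0, 135.0], [264.0, 67.0]] foot [[377.0, 299.0], [322.0, 341.0], [223.0, 244.0], [278.0, 204.0]]
block [[445.0, 326.0], [319.0, 423.0], [161.0, 266.0], [286.0, 175.0]]
```

View pics/s2.png

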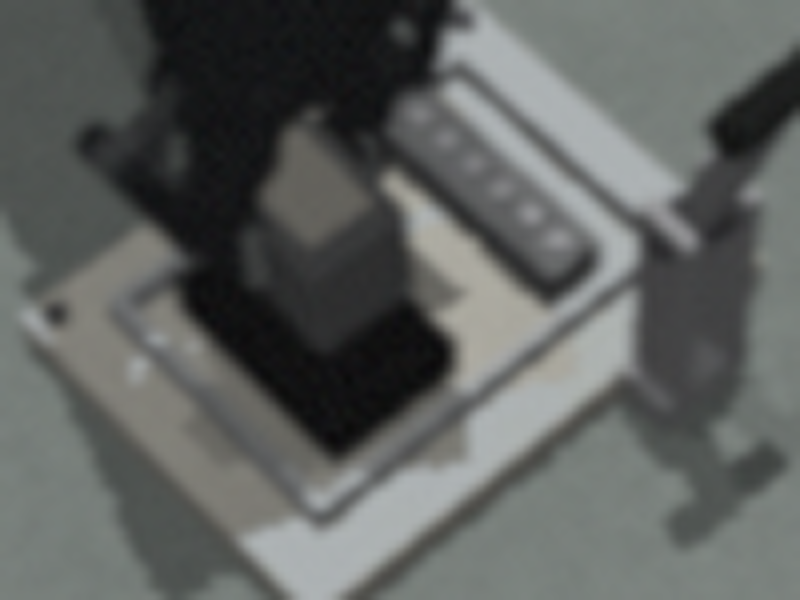

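The relay is held above the block. Its near lower housing corner is at about (327,353). The block's lower corners are near (338,455), right (452,370) and left (185,290). I'm working out the relative offset from these.

Run:
```python
from h import *
x,y=255,155
def corners(c,yaw,lx,ly,z): 
    return np.array([[c[0]+a*lx/2*np.cos(yaw)-b*ly/2*np.sin(yaw),c[1]+a*lx/2*np.sin(yaw)+b*ly/2*np.cos(yaw),z] for a,b in((1,1),(1,-1),(-1,-1),(-1,1))])
f=lambda a:((pix('scene',a)-[x,y])*8).round(0).tolist()
print('block bot',f(corners((.5163,-.031),.063,.084,.056,.02)))
print('rails out',f(corners((.5112,.002),.063,.114,.164,.032)),'slab',f(corners((.5112,.002),.063,.16,.21,.02)))
w=lambda u,z:world('scene',np.array(u)/8+[x,y],z).round(4)
print('relay near bot corner',w((327,353),.0745), 'exp', corners((.5176,-.0314),.063,.07,.04,.0745)[1])
print('block near bot',w((338,455),.02),'rail near',w((322,522),.032),'slab left',w((25,315),.02))
```

```text
block bot [[447.0, 359.0], [323.0, 455.0], [168.0, 300.0], [291.0, 210.0]]
rails out [[655.0, 219.0], [296.0, 498.0], [84.0, 283.0], [440.0, 27.0]] slab [[746.0, 241.0], [290.0, 602.0], [-4.0, 298.0], [447.0, -23.0]]
relay near bot corner [[ 0.5569 -0.048   0.0745]] exp [ 0.55378973 -0.04915678  0.0745    ]
block near bot [[ 0.5631 -0.0525  0.02  ]] rail near [[ 0.5858 -0.075   0.032 ]] slab left [[ 0.45   -0.1039  0.02  ]]
```

Run:
```python
from h import *
# before-hood scene picture enlargement of the socket, unobstructed
im=cv2.imread('pics/full_s0.png'); panels(im,[(255,155)],'b0',w=100,h=75,s=8)
```

```text
(no output)
```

View pics/b0.png

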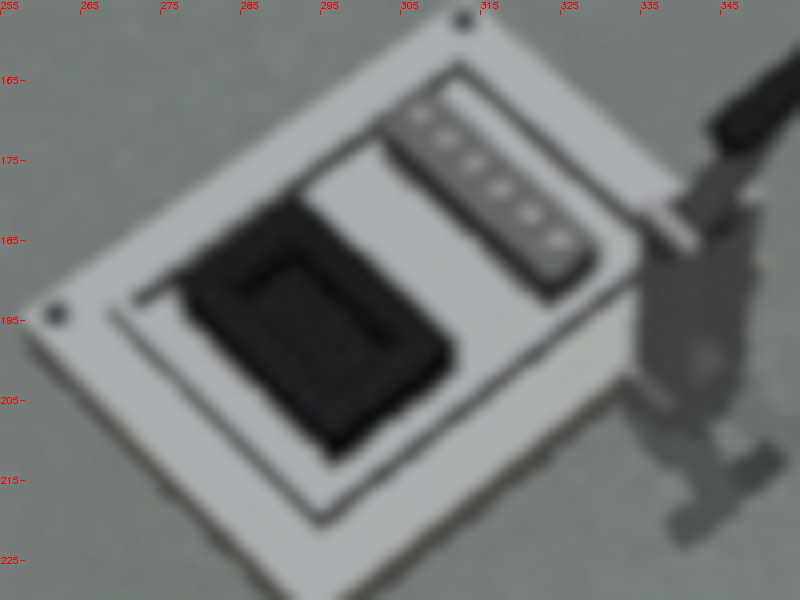

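The unobstructed view shows the block's lower near corner at about (337,460) and the rail corner at (322,522). Relative to the held relay, the socket is about 0–2 mm in y and 0–1 mm in x from where I aimed. The chamfer covers that, so I'm shifting y by 1.5 mm and descending gently.

Emit:
{"name": "move_arm", "arguments": {"moves": [[0.2,[0,-0.0015,0.004],[0,0,0]],[0.2,[0,0,0.004],[0,0,0]],[0.2,[0,0,0.004],[0,0,0]],[0.2,[0,0,0.003],[0,0,0]],[0.2,[0,0,0.002],[0,0,0]],[0.2,[0,0,0.002],[0,0,0]],[0.2,[0,0,0.001],[0,0,0]],[0.2,[0,0,0.001],[0,0,0]],[0.2,[0,0,0],[0,0,0]],[0.2,[0,0,0],[0,0,0]]]}}

```text
time: 6.28
eef_pos: [0.5178, -0.0296, 0.0715]
tcp_rot: [0.999, 0.032, -0.002, -0.001]
contact_force: [-14.7, 3.1, 33.6]
opening: 0.469
finger_force: 44.1
```

The chamfer pushes toward -x, so the relay is too far +x. I'm easing up and shifting.

Emit:
{"name": "move_arm", "arguments": {"moves": [[0.2,[0,0,-0.003],[0,0,0]],[0.2,[-0.002,0,-0.001],[0,0,0]],[0.2,[-0.001,-0.0005,0],[0,0,0]],[0.2,[0,0,0.001],[0,0,0]],[0.2,[0,0,0.001],[0,0,0]],[0.2,[0,0,0.001],[0,0,0]],[0.2,[0,0,0.001],[0,0,0]],[0.2,[0,0,0.001],[0,0,0]],[0.2,[0,0,0],[0,0,0]],[0.2,[0,0,0],[0,0,0]]]}}

```text
time: 7.12
eef_pos: [0.5176, -0.0296, 0.0716]
tcp_rot: [1.0, 0.032, 0.002, -0.0]
contact_force: [-8.6, 3.4, 32.7]
opening: 0.467
finger_force: 44.0
```

Emit:
{"name": "move_arm", "arguments": {"moves": [[0.2,[0,0,-0.005],[0,0,0]],[0.2,[0,0,-0.005],[0,0,0]],[0.2,[-0.001,-0.0005,0],[0,0,0]],[0.2,[0,0,0],[0,0,0]],[0.2,[0,0,0.003],[0,0,0]],[0.2,[0,0,0.003],[0,0,0]],[0.2,[0,0,0.002],[0,0,0]],[0.2,[0,0,0.002],[0,0,0]],[0.2,[0,0,0],[0,0,0]],[0.2,[0,0,0],[0,0,0]]]}}

```text
time: 7.95
eef_pos: [0.5158, -0.0295, 0.0709]
tcp_rot: [0.999, 0.032, 0.001, 0.0]
contact_force: [-11.9, 1.6, 34.2]
opening: 0.46
finger_force: 37.1
```

Emit:
{"name": "move_arm", "arguments": {"moves": [[0.2,[0,0,-0.005],[0,0,0]],[0.2,[0,0,-0.005],[0,0,0]],[0.2,[-0.003,0,0],[0,0,0]],[0.2,[0,0,0],[0,0,0]],[0.2,[0,0,0.003],[0,0,0]],[0.2,[0,0,0.003],[0,0,0]],[0.2,[0,0,0.002],[0,0,0]],[0.2,[0,0,0.002],[0,0,0]],[0.2,[0,0,0],[0,0,0]],[0.2,[0,0,0],[0,0,0]]]}}

```text
time: 8.78
eef_pos: [0.5099, -0.0292, 0.0711]
tcp_rot: [0.999, 0.032, -0.004, -0.001]
contact_force: [-21.0, 3.1, 44.2]
opening: 0.466
finger_force: 47.1
```

Run:
```python
from h import *
s=get_state();print(s['eef_pos'],s['contact_force'],s['wrist_torque'])
snap('scene','s3',(270,155,60,60),10)
s=get_state();print(s['eef_pos'],s['contact_force'],s['wrist_torque'])
```

```text
[ 0.509878   -0.02921638  0.07105763] [-21.04475688   3.06129416  44.1681468 ] [1.11762082 3.76143356 0.3116447 ]
[ 0.50985379 -0.02922455  0.07107008] [-20.94812582   3.144948    44.60703356] [1.03218123 3.68149366 0.21108199]
```

View pics/s3.png

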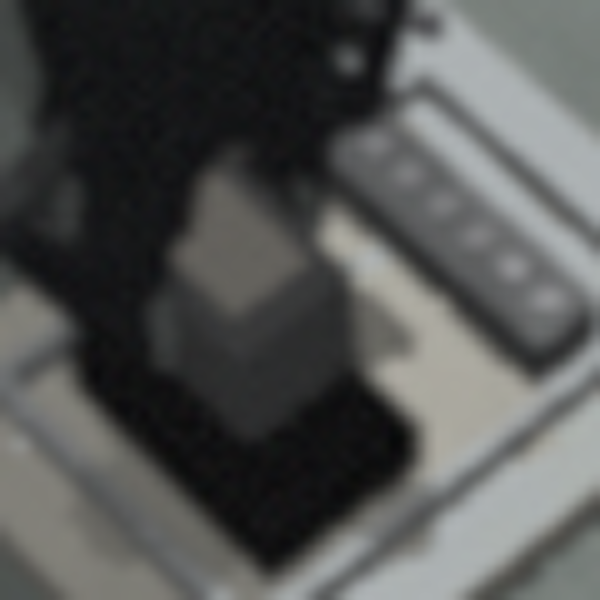

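The near lower housing corner is at (252,440), which is full-image (295.2,199.0). The block's lower near corner is at (270,570), full-image (297,212.1), and its right corner at (412,455). Comparing the two.

Run:
```python
from h import *
w=lambda u,z:world('scene',np.array(u)/10+[270,155],z)[0]
yaw=.063; ex=np.array([np.cos(yaw),np.sin(yaw)]); ey=np.array([-np.sin(yaw),np.cos(yaw)])
bn=w((270,570),.02)[:2]; br=w((412,455),.02)[:2]; print('block corners',bn,br,np.linalg.norm(br-bn),'c',bn-.042*ex+.028*ey, br-.042*ex-.028*ey)
for z in (.057,.058,.059):
    n=w((252,440),z)[:2]; print('relay centre',z,n-.035*ex+.020*ey, 'diff to block along ex,ey',[(n-.035*ex+.02*ey-(bn-.042*ex+.028*ey))@e for e in(ex,ey)])
r=w((352,372),.058)[:2]; print('right corner',r,r-.035*ex-.02*ey)
# height check: near top corner approx
for z in(.10,.105,.11): print(z,((pix('scene',[*(w((252,440),.058)[:2]),z])-[270,155])*10))
```

```text
block corners [ 0.56298189 -0.05320915] [ 0.55853808 -0.00102187] 0.05237613473249201 c [ 0.51930237 -0.02790894] [ 0.51838424 -0.03161057]
relay centre 0.057 [ 0.510106   -0.02603501] diff to block along ex,ey [np.float64(-0.009060151707696557), np.float64(0.002449203925603124)]
relay centre 0.058 [ 0.51063002 -0.02633997] diff to block along ex,ey [np.float64(-0.008556373987374653), np.float64(0.002111862576936724)]
relay centre 0.059 [ 0.51115403 -0.02664492] diff to block along ex,ey [np.float64(-0.008052596267052639), np.float64(0.0017745212282703174)]
right corner [ 0.54656743 -0.01061926] [ 0.51289603 -0.03278313]
0.1 [[240.87506169 355.26184454]]
0.105 [[239.49236609 344.73378603]]
0.11 [[238.09665464 334.10749025]]
```

The relay now looks about 7 mm too far -x, so the lateral force was friction rather than chamfer contact. I'm sliding it back +x under light pressure until it drops into the chamfer.

Emit:
{"name": "move_arm", "arguments": {"moves": [[0.2,[0,0,-0.004],[0,0,0]],[0.2,[0.001,0,0],[0,0,0]],[0.2,[0.001,0,0],[0,0,0]],[0.2,[0.001,0,0],[0,0,0]],[0.2,[0.001,0,0],[0,0,0]],[0.2,[0.001,0,0],[0,0,0]],[0.2,[0.001,0,0],[0,0,0]],[0.2,[0,0,0],[0,0,0]],[0.2,[0,0,0],[0,0,0]],[0.2,[0,0,0],[0,0,0]]]}}

```text
time: 9.67
eef_pos: [0.5128, -0.0295, 0.0712]
tcp_rot: [0.999, 0.033, -0.007, 0.0]
contact_force: [-17.8, -1.5, 29.3]
opening: 0.463
finger_force: 42.8
```

Emit:
{"name": "move_arm", "arguments": {"moves": [[0.2,[0,0,-0.005],[0,0,0]],[0.2,[0,0,-0.005],[0,0,0]],[0.2,[0.002,0,0],[0,0,0]],[0.2,[0.002,0,0],[0,0,0]],[0.2,[0,0,0],[0,0,0]],[0.2,[0,0,0],[0,0,0]],[0.2,[0,0,0],[0,0,0]],[0.2,[0,0,0],[0,0,0]],[0.2,[0,0,0],[0,0,0]],[0.2,[0,0,0],[0,0,0]]]}}

```text
time: 10.5
eef_pos: [0.52, -0.0286, 0.0782]
tcp_rot: [1.0, 0.031, -0.0, -0.0]
contact_force: [-0.1, -0.3, -0.3]
opening: 0.462
finger_force: 40.9
```

Run:
```python
from h import *
a=read_camera('scene')[:,:,::-1]; s=get_state(); print(s['eef_pos'],s['contact_force'],yaw_of(s))
b=cv2.imread('pics/full_s0.png')
g=lambda i:cv2.convertScaleAbs(cv2.resize(i[172:222,270:320],(400,400),interpolation=cv2.INTER_CUBIC),alpha=2.2)
x,y=270,172
def corners(c,yaw,lx,ly,z): 
    return np.array([[c[0]+i*lx/2*np.cos(yaw)-j*ly/2*np.sin(yaw),c[1]+i*lx/2*np.sin(yaw)+j*ly/2*np.cos(yaw),z] for i,j in((1,1),(1,-1),(-1,-1),(-1,1))])
f=lambda P:((pix('scene',P)+.5-[x,y])*8).round().astype(int)
A,B=g(a),g(b)
cv2.polylines(B,[f(corners((.5163,-.031),.063,.084,.056,.042))],True,(0,255,0)); cv2.polylines(B,[f(corners((.5163,-.031),.063,.055,.027,.042))],True,(0,255,255))
m=s['eef_pos']
for dz,c in((-.0145,(0,255,0)),(.0325,(0,255,255))): cv2.polylines(A,[f(corners(m,.063,.07,.04,m[2]+dz))],True,c)
cv2.imwrite('pics/c3.png',np.hstack([A,B]))
```

```text
[ 0.52004722 -0.02859518  0.07828111] [-0.32450084  0.73799849 -1.5417593 ] (np.float64(0.06277106732436076), array([[ 9.98030543e-01,  6.27298518e-02, -3.82174876e-05],
       [ 6.27298536e-02, -9.98030542e-01,  4.73426935e-05],
       [-3.51724197e-05, -4.96468315e-05, -9.99999998e-01]]))
```

View pics/c3.png

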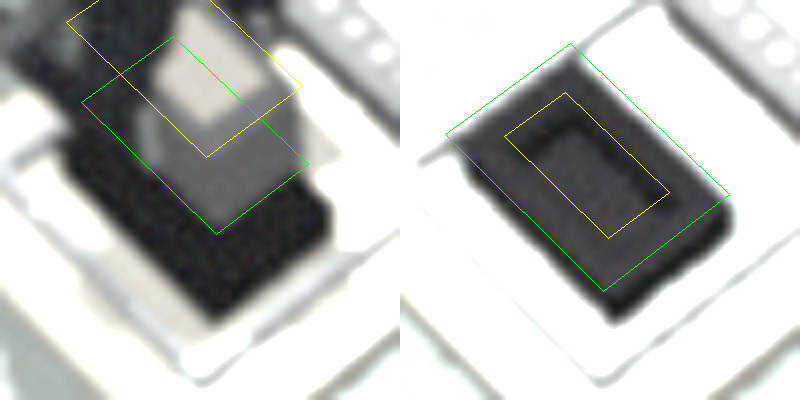

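In the enhanced overlay, the block sits about (+7,+13) px from the prediction. The relay sits about (+3,-13) px from where the TCP puts it. So the socket is roughly +5…+7 mm in x and −4 mm in y from the relay. I'm correcting and trying a light press.

Emit:
{"name": "move_arm", "arguments": {"moves": [[0.2,[0.0025,0.002,0],[0,0,0]],[0.2,[0.0025,0.002,0],[0,0,0]],[0.2,[0,0,0],[0,0,0]],[0.2,[0,0,0.003],[0,0,0]],[0.2,[0,0,0.003],[0,0,0]],[0.2,[0,0,0.002],[0,0,0]],[0.2,[0,0,0.001],[0,0,0]],[0.2,[0,0,0.001],[0,0,0]],[0.2,[0,0,0],[0,0,0]],[0.2,[0,0,0],[0,0,0]]]}}

```text
time: 11.38
eef_pos: [0.5257, -0.0324, 0.0716]
tcp_rot: [0.999, 0.032, -0.001, 0.0]
contact_force: [-8.9, 1.6, 18.0]
opening: 0.461
finger_force: 43.2
```

Emit:
{"name": "move_arm", "arguments": {"moves": [[0.2,[-0.001,0,0],[0,0,0]],[0.2,[-0.001,0,0],[0,0,0]],[0.2,[-0.001,0,0],[0,0,0]],[0.2,[-0.001,0,0],[0,0,0]],[0.2,[-0.001,0,0],[0,0,0]],[0.2,[-0.001,0,0],[0,0,0]],[0.2,[-0.001,0,0],[0,0,0]],[0.2,[-0.001,0,0],[0,0,0]],[0.2,[0,0,0],[0,0,0]],[0.2,[0,0,0],[0,0,0]]]}}

```text
time: 12.22
eef_pos: [0.5199, -0.0331, 0.0696]
tcp_rot: [1.0, 0.031, 0.004, 0.0]
contact_force: [5.9, 1.0, 2.2]
opening: 0.464
finger_force: 41.3
```

z dropped 2 mm and the -x wall is felt, so the foot is in the mouth. I'm relieving x slightly and pushing down.

Emit:
{"name": "move_arm", "arguments": {"moves": [[0.2,[0.002,0,0],[0,0,0]],[0.2,[0,0,0.002],[0,0,0]],[0.2,[0,0,0.002],[0,0,0]],[0.2,[0,0,0.002],[0,0,0]],[0.2,[0,0,0.001],[0,0,0]],[0.2,[0,0,0.001],[0,0,0]],[0.2,[0,0,0],[0,0,0]],[0.2,[0,0,0],[0,0,0]],[0.2,[0,0,0],[0,0,0]],[0.2,[0,0,0],[0,0,0]]]}}

```text
time: 13.05
eef_pos: [0.52, -0.0328, 0.0604]
tcp_rot: [1.0, 0.031, 0.001, 0.0]
contact_force: [5.7, -0.1, 1.0]
opening: 0.462
finger_force: 41.2
```

Going in freely. Pushing the rest of the way to contact.

Emit:
{"name": "move_arm", "arguments": {"moves": [[0.2,[0.001,0,0.001],[0,0,0]],[0.2,[0,0,0.001],[0,0,0]],[0.2,[0,0,0.001],[0,0,0]],[0.2,[0,0,0.001],[0,0,0]],[0.2,[0,0,0.001],[0,0,0]],[0.2,[0,0,0.001],[0,0,0]],[0.2,[0,0,0.001],[0,0,0]],[0.2,[0,0,0],[0,0,0]],[0.2,[0,0,0],[0,0,0]],[0.2,[0,0,0],[0,0,0]]]}}

```text
time: 13.88
eef_pos: [0.52, -0.0326, 0.0568]
tcp_rot: [0.999, 0.032, -0.002, -0.0]
contact_force: [-8.9, 2.2, 24.0]
opening: 0.465
finger_force: 43.6
```

Relay home: 14.8 mm of travel with firm contact. Releasing and retreating straight up, then planning the hood approach.

Emit:
{"name": "move_arm", "arguments": {"moves": [[0.3,[0,0,-0.003],[0,0,0]],[0.75,[0,0,0],[0,0,0]],[0.75,[0,0,0],[0,0,0]],[0.75,[0,0,0],[0,0,0]],[0.75,[0,0,0],[0,0,0]],[0.75,[0,0,-0.01],[0,0,0]],[0.75,[0,0,-0.025],[0,0,0]],[0.75,[0,0,-0.04],[0,0,0]],[0.75,[0,0,-0.04],[0,0,0]],[0.75,[0,0,-0.03],[0,0,0]]]}}

```text
time: 14.72
eef_pos: [0.5208, -0.0327, 0.205]
tcp_rot: [1.0, 0.031, 0.001, 0.0]
contact_force: [0.3, -0.2, 0.6]
opening: 0.747
finger_force: 0.0
```

```bash
sed -i 's/\[0,0,-dr\]/[0,0,float(round(-dr,3))]/' h.py
python3 - <<'E'
from h import *
s=get_state();print(s['eef_pos'],s['opening'],s['contact_force'])
plan([(.452,.330,.2,.122,.75,13),(.452,.330,.16,.122,.75,2)])
E
```

```text
[ 0.52082611 -0.03273142  0.2050355 ] 0.7473020593112728 [ 0.25049084 -0.22150456  0.63825152]
[[0.75,[-0.004,-0.028,0.0],[0,0,-0.0]],[0.75,[-0.003,-0.028,0.0],[0,0,-0.0]],[0.75,[-0.004,-0.028,0.0],[0,0,-0.01]],[0.75,[-0.003,-0.028,0.001],[0,0,-0.0]],[0.75,[-0.003,-0.028,0.0],[0,0,-0.01]],[0.75,[-0.003,-0.028,0.001],[0,0,-0.0]],[0.75,[-0.003,-0.028,0.0],[0,0,-0.01]],[0.75,[-0.003,-0.029,0.001],[0,0,-0.0]],[0.75,[-0.003,-0.028,0.0],[0,0,-0.01]],[0.75,[-0.002,-0.029,0.001],[0,0,-0.0]]]
[[0.75,[-0.002,-0.028,0.0],[0,0,-0.01]],[0.75,[-0.002,-0.029,0.001],[0,0,-0.0]],[0.75,[-0.002,-0.028,0.0],[0,0,-0.009]],[0.75,[-0.0,-0.0,0.02],[0,0,-0.0]],[0.75,[-0.0,-0.0,0.02],[0,0,-0.0]]]
15 rows
```

Emit:
{"name": "move_arm", "arguments": {"moves": [[0.75,[-0.004,-0.028,0],[0,0,0]],[0.75,[-0.003,-0.028,0],[0,0,0]],[0.75,[-0.004,-0.028,0],[0,0,-0.01]],[0.75,[-0.003,-0.028,0.001],[0,0,0]],[0.75,[-0.003,-0.028,0],[0,0,-0.01]],[0.75,[-0.003,-0.028,0.001],[0,0,0]],[0.75,[-0.003,-0.028,0],[0,0,-0.01]],[0.75,[-0.003,-0.029,0.001],[0,0,0]],[0.75,[-0.003,-0.028,0],[0,0,-0.01]],[0.75,[-0.002,-0.029,0.001],[0,0,0]]]}}

```text
time: 15.55
eef_pos: [0.4665, 0.2473, 0.1979]
tcp_rot: [0.999, 0.052, -0.0, 0.0]
contact_force: [0.5, 0.7, 0.2]
opening: 0.751
finger_force: 0.0
```

Emit:
{"name": "move_arm", "arguments": {"moves": [[0.75,[-0.002,-0.028,0],[0,0,-0.01]],[0.75,[-0.002,-0.029,0.001],[0,0,0]],[0.75,[-0.002,-0.028,0],[0,0,-0.009]],[0.75,[0,0,0.02],[0,0,0]],[0.75,[0,0,0.02],[0,0,0]],[0.75,[0,0,0],[0,0,0]],[0.75,[0,0,0],[0,0,0]],[0.75,[0,0,0],[0,0,0]],[0.75,[0,0,0],[0,0,0]],[0.75,[0,0,0],[0,0,0]]]}}

```text
time: 16.38
eef_pos: [0.4529, 0.33, 0.158]
tcp_rot: [0.998, 0.061, 0.001, -0.0]
contact_force: [-0.0, -0.3, 0.4]
opening: 0.748
finger_force: 0.0
```

Run:
```python
from h import *
t=read_camera('top')[:,:,::-1]; cv2.imwrite('pics/full_t4.png',t)
a=read_camera('scene')[:,:,::-1]; cv2.imwrite('pics/full_s4.png',a)
s=get_state();print(s['eef_pos'],yaw_of(s)[0],s['contact_force'])
def up(i,x,y,w,h,k): 
    o=cv2.resize(i[y:y+h,x:x+w],(w*k,h*k),interpolation=cv2.INTER_CUBIC)
    for j in range(0,w,10): cv2.putText(o,str(x+j),(j*k,8),0,.3,(0,0,255),1); cv2.line(o,(j*k,10),(j*k,14),(0,0,255),1)
    for j in range(10,h,10): cv2.putText(o,str(y+j),(0,j*k+3),0,.3,(0,0,255),1); cv2.line(o,(20,j*k),(24,j*k),(0,0,255),1)
    return o
A=up(t,272,160,100,100,4); B=up(a,335,80,80,80,5); C=up(a,255,150,100,75,4)
o=np.zeros((600,800,3),np.uint8); o[:400,:400]=A; o[:400,400:]=B; o[300:600,400:]=C; o[:300,400:]=B[:300]
cv2.imwrite('pics/c4.png',o)
```

```text
[0.45259004 0.3299759  0.15751983] 0.12129124786502538 [ 0.22544659  0.2774039  -0.60762159]
```

View pics/c4.png

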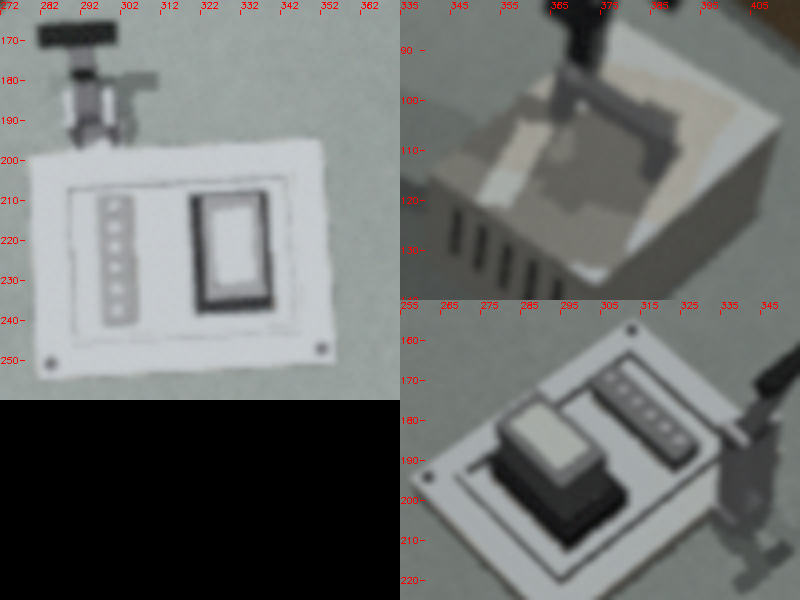

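The relay sits level in the socket. The slab corners in the top panel (4x) are (30,155),(322,140),(335,363),(40,379) and the relay label is (211,207)-(260,284). The gripper straddles the hood handle. Now computing the base centre.

Run:
```python
from h import *
def rep(n,pts,z,cam='top',k=4,o=(272,160)):
    P=world(cam,np.array(pts)/k+o,z); c=P.mean(0); up=(P[0]+P[1]-P[2]-P[3])/2; l=(P[0]+P[3]-P[1]-P[2])/2
    print(n,c[:2].round(4),np.linalg.norm(up).round(4),np.linalg.norm(l).round(4),np.arctan2(up[1],up[0]).round(3),np.arctan2(-l[0],l[1]).round(3)); return c
S=rep('slab',[(30,155),(322,140),(335,363),(40,379)],.02)
L=rep('label',[(211,207),(255,205),(260,282),(218,286)],.089)
rep('housing',[(197,197),(265,193),(272,296),(202,300)],.089)
rep('rails',[(70,188),(288,178),(298,331),(76,345)],.032)
d=S-L; y=.064; print('base c - relay in base axes',d[0]*np.cos(y)+d[1]*np.sin(y),-d[0]*np.sin(y)+d[1]*np.cos(y))
# scene (offset 255,150; panel origin 400,300, 4x): far,right?,near,left
P=world('scene',(np.array([(632,322),(412,482)])-[400,300])/4+[255,150],.02);print('scene slab corners (-x,+y),(-x,-y)',P)
c=world('scene',(np.array([(540,390),(497,428),(606,445),(565,485)])-[400,300])/4+[255,150],.089);print('scene relay top',c.mean(0))
```

```text
slab [0.5141 0.0032] 0.1585 0.2076 0.063 0.063
label [ 0.5164 -0.0334] 0.0523 0.0287 0.083 0.079
housing [ 0.5154 -0.0321] 0.0689 0.046 0.064 0.068
rails [0.5116 0.0022] 0.1088 0.1539 0.063 0.064
base c - relay in base axes 4.208563897832845e-06 0.03660261507329694
scene slab corners (-x,+y),(-x,-y) [[ 0.43862758  0.0990785   0.02      ]
 [ 0.45285142 -0.10616293  0.02      ]]
scene relay top [ 0.52297986 -0.03111664  0.089     ]
```

Emit:
{"name": "move_arm", "arguments": {"moves": [[0.75,[-0.001,0,0.015],[0,0,0]],[0.75,[0,0,0.015],[0,0,0]],[0.75,[0,0,0.015],[0,0,0]],[0.75,[0,0,0.012],[0,0,0]],[0.75,[0,0,0.008],[0,0,0]],[0.3,[0,0,0],[0,0,0]],[0,[0,0,0],[0,0,0]],[0,[0,0,0],[0,0,0]],[0,[0,0,0],[0,0,0]],[0,[0,0,0],[0,0,0]]], "grip_force": 80}}

```text
time: 17.32
eef_pos: [0.4518, 0.3301, 0.0927]
tcp_rot: [0.998, 0.061, 0.001, -0.0]
contact_force: [-0.7, -0.7, 2.6]
opening: 0.143
finger_force: 78.9
```

Emit:
{"name": "move_arm", "arguments": {"moves": [[0,[0,0,-0.004],[0,0,0]],[0,[0,0,-0.008],[0,0,0]],[0,[0,0,-0.012],[0,0,0]],[0,[0,0,-0.016],[0,0,0]],[0,[0,0,-0.018],[0,0,0]],[0,[0,0,-0.018],[0,0,0]],[0,[0,0,-0.018],[0,0,0]],[0,[0,0,-0.016],[0,0,0]],[0,[0,0,-0.01],[0,0,0]],[0,[0,0,0],[0,0,0]]]}}

```text
time: 18.15
eef_pos: [0.4523, 0.3306, 0.2149]
tcp_rot: [0.998, 0.061, 0.003, -0.001]
contact_force: [1.0, -0.0, -3.9]
opening: 0.147
finger_force: 78.1
```

Run:
```python
from h import *
P=world('scene',(np.array([(780,120),(430,180),(597,285)])-[400,0])/5+[335,80],.08);print(P, P[:2].mean(0))
s=get_state();print(s['eef_pos'],yaw_of(s)[0],s['contact_force'],s['wrist_torque'],s['opening'])
plan([(.515,.003,.205,.0635,0,20)])
```

```text
[[0.50863352 0.42655668 0.08      ]
 [0.41198479 0.22804886 0.08      ]
 [0.53435099 0.25009106 0.08      ]] [0.46030916 0.32730277 0.08      ]
[0.45225279 0.33058031 0.21492673] 0.12185869533554945 [ 1.03016982 -0.00793617 -3.94466215] [ 0.01473518 -0.01393702 -0.05934564] 0.14734451721323363
[[0,[0.001,0.017,0.0],[0,0,0.0]],[0,[0.001,0.017,0.001],[0,0,0.0]],[0,[0.001,0.017,0.0],[0,0,0.0]],[0,[0.001,0.017,0.001],[0,0,0.0]],[0,[0.001,0.017,0.0],[0,0,0.0]],[0,[0.001,0.017,0.001],[0,0,0.0]],[0,[0.001,0.016,0.0],[0,0,0.0]],[0,[0.001,0.017,0.001],[0,0,0.0]],[0,[0.001,0.016,0.0],[0,0,0.0]],[0,[0.001,0.017,0.001],[0,0,0.01]]]
[[0,[0.001,0.016,0.0],[0,0,0.0]],[0,[0.001,0.017,0.001],[0,0,0.01]],[0,[0.002,0.016,0.0],[0,0,0.0]],[0,[0.002,0.017,0.001],[0,0,0.01]],[0,[0.002,0.016,0.0],[0,0,0.0]],[0,[0.002,0.016,0.001],[0,0,0.01]],[0,[0.002,0.017,0.0],[0,0,0.0]],[0,[0.002,0.016,0.001],[0,0,0.01]],[0,[0.002,0.017,0.0],[0,0,0.0]],[0,[0.001,0.016,0.001],[0,0,0.008]]]
20 rows
```

Emit:
{"name": "move_arm", "arguments": {"moves": [[0,[0.001,0.017,0],[0,0,0]],[0,[0.001,0.017,0.001],[0,0,0]],[0,[0.001,0.017,0],[0,0,0]],[0,[0.001,0.017,0.001],[0,0,0]],[0,[0.001,0.017,0],[0,0,0]],[0,[0.001,0.017,0.001],[0,0,0]],[0,[0.001,0.016,0],[0,0,0]],[0,[0.001,0.017,0.001],[0,0,0]],[0,[0.001,0.016,0],[0,0,0]],[0,[0.001,0.017,0.001],[0,0,0.01]]]}}

```text
time: 18.98
eef_pos: [0.4806, 0.1635, 0.2051]
tcp_rot: [0.998, 0.056, -0.001, 0.0]
contact_force: [0.5, -1.0, -4.4]
opening: 0.149
finger_force: 78.3
```

Emit:
{"name": "move_arm", "arguments": {"moves": [[0,[0.001,0.016,0],[0,0,0]],[0,[0.001,0.017,0.001],[0,0,0.01]],[0,[0.002,0.016,0],[0,0,0]],[0,[0.002,0.017,0.001],[0,0,0.01]],[0,[0.002,0.016,0],[0,0,0]],[0,[0.002,0.016,0.001],[0,0,0.01]],[0,[0.002,0.017,0],[0,0,0]],[0,[0.002,0.016,0.001],[0,0,0.01]],[0,[0.002,0.017,0],[0,0,0]],[0,[0.002,0.016,0.001],[0,0,0.008]]]}}

```text
time: 19.82
eef_pos: [0.5136, 0.0019, 0.2001]
tcp_rot: [0.999, 0.032, -0.001, -0.0]
contact_force: [-0.2, 0.1, -4.8]
opening: 0.147
finger_force: 78.3
```

Emit:
{"name": "move_arm", "arguments": {"moves": [[0,[0,0,0.01],[0,0,0]],[0,[0,0,0.012],[0,0,0]],[0,[0,0,0.012],[0,0,0]],[0,[0,0,0.012],[0,0,0]],[0,[0,0,0.01],[0,0,0]],[0,[0,0,0.006],[0,0,0]],[0,[0,0,0],[0,0,0]],[0,[0,0,0],[0,0,0]],[0,[0,0,0],[0,0,0]],[0,[0,0,0],[0,0,0]]]}}

```text
time: 20.65
eef_pos: [0.515, 0.0025, 0.1403]
tcp_rot: [0.999, 0.032, 0.001, 0.0]
contact_force: [0.7, -0.4, -4.2]
opening: 0.151
finger_force: 78.3
```

Run:
```python
from h import *
t=read_camera('top')[:,:,::-1]; cv2.imwrite('pics/full_t5.png',t)
a=read_camera('scene')[:,:,::-1]; cv2.imwrite('pics/full_s5.png',a)
s=get_state();print(s['eef_pos'],yaw_of(s)[0],s['contact_force'],s['wrist_torque'])
```

```text
[0.51482326 0.00251491 0.14021169] 0.06382644281397132 [-0.96761646 -0.67259898 -4.79359805] [ 0.0607196  -0.01415968  0.045669  ]
```

Hood edge is at about 47 mm. I'm nudging 1 mm in x and y and lowering toward the rails.

Emit:
{"name": "move_arm", "arguments": {"moves": [[0,[0.001,-0.001,0.004],[0,0,0]],[0,[0,0,0.004],[0,0,0]],[0,[0,0,0.003],[0,0,0]],[0,[0,0,0.003],[0,0,0]],[0,[0,0,0.003],[0,0,0]],[0,[0,0,0.002],[0,0,0]],[0,[0,0,0.002],[0,0,0]],[0,[0,0,0.001],[0,0,0]],[0,[0,0,0],[0,0,0]],[0,[0,0,0],[0,0,0]]]}}

```text
time: 21.58
eef_pos: [0.5152, 0.0037, 0.1174]
tcp_rot: [0.999, 0.032, 0.0, -0.0]
contact_force: [-0.9, 0.2, -4.2]
opening: 0.143
finger_force: 78.4
```

Below rail-top level with no contact force, so it has slipped over the rails. Lowering to the slab.

Emit:
{"name": "move_arm", "arguments": {"moves": [[0,[0,0,0.001],[0,0,0]],[0,[0,0,0.001],[0,0,0]],[0,[0,0,0.001],[0,0,0]],[0,[0,0,0.001],[0,0,0]],[0,[0,0,0.001],[0,0,0]],[0,[0,0,0.001],[0,0,0]],[0,[0,0,0.001],[0,0,0]],[0,[0,0,0],[0,0,0]],[0,[0,0,0],[0,0,0]],[0,[0,0,0],[0,0,0]]]}}

```text
time: 22.42
eef_pos: [0.5152, 0.0037, 0.1128]
tcp_rot: [0.999, 0.032, -0.001, -0.0]
contact_force: [-7.1, 1.9, 8.5]
opening: 0.15
finger_force: 80.3
```

Seated at z 0.1128, as predicted. Releasing and rising, then a check picture.

Emit:
{"name": "move_arm", "arguments": {"moves": [[0.1,[0,0,-0.001],[0,0,0]],[0.5,[0,0,0],[0,0,0]],[0.5,[0,0,0],[0,0,0]],[0.5,[0,0,0],[0,0,0]],[0.5,[0,0,0],[0,0,0]],[0.5,[0,0,-0.012],[0,0,0]],[0.5,[0,0,-0.025],[0,0,0]],[0.5,[0,0,-0.036],[0,0,0]],[0.3,[0,0,-0.04],[0,0,0]],[0,[0,0,-0.035],[0,0,0]]]}}

```text
time: 23.25
eef_pos: [0.5153, 0.0036, 0.2625]
tcp_rot: [0.999, 0.032, 0.001, 0.0]
contact_force: [1.3, 0.1, -0.1]
opening: 0.231
finger_force: 0.0
```

Run:
```python
from h import *
s=get_state();print(s['eef_pos'],yaw_of(s)[0],s['opening'])
print('clamp bar top-cam',world('top',np.array([(77,33)])/4+[272,160],.204))
plan([(.674,.066,.265,.0635,0,7),(.674,.066,.185,.0635,0,3)])
```

```text
[0.51529888 0.00364259 0.2624809 ] 0.06378898788860765 0.23061854635366763
clamp bar top-cam [[0.63283093 0.06726309 0.204     ]]
[[0,[0.023,-0.007,-0.0],[0,0,0.0]],[0,[0.023,-0.008,-0.0],[0,0,0.0]],[0,[0.023,-0.007,-0.001],[0,0,0.0]],[0,[0.023,-0.008,-0.0],[0,0,0.0]],[0,[0.023,-0.007,-0.001],[0,0,0.0]],[0,[0.024,-0.008,-0.0],[0,0,0.0]],[0,[0.023,-0.007,-0.001],[0,0,0.0]],[0,[0.0,-0.0,0.027],[0,0,0.0]],[0,[0.0,-0.0,0.027],[0,0,0.0]],[0,[0.0,-0.0,0.026],[0,0,0.0]]]
10 rows
```

Emit:
{"name": "move_arm", "arguments": {"moves": [[0,[0.023,-0.007,0],[0,0,0]],[0,[0.023,-0.008,0],[0,0,0]],[0,[0.023,-0.007,-0.001],[0,0,0]],[0,[0.023,-0.008,0],[0,0,0]],[0,[0.023,-0.007,-0.001],[0,0,0]],[0,[0.024,-0.008,0],[0,0,0]],[0,[0.023,-0.007,-0.001],[0,0,0]],[0,[0,0,0.027],[0,0,0]],[0,[0,0,0.027],[0,0,0]],[0,[0,0,0.026],[0,0,0]]]}}

```text
time: 24.08
eef_pos: [0.6744, 0.0661, 0.1826]
tcp_rot: [0.999, 0.032, 0.001, 0.0]
contact_force: [0.5, 0.1, 0.2]
opening: 0.001
finger_force: 0.0
```

Emit:
{"name": "move_arm", "arguments": {"moves": [[0,[-0.012,0,0],[0,0,0]],[0,[-0.012,0,0],[0,0,0]],[0,[-0.012,0,0],[0,0,0]],[0,[-0.012,0,0],[0,0,0]],[0,[-0.012,0,0],[0,0,0]],[0,[-0.012,0,0],[0,0,0]],[0,[-0.012,0,0],[0,0,0]],[0,[-0.012,0,0],[0,0,0]],[0,[0,0,0],[0,0,0]],[0,[0,0,0],[0,0,0]]]}}

```text
time: 24.92
eef_pos: [0.5779, 0.0598, 0.1832]
tcp_rot: [0.999, 0.032, 0.001, 0.0]
contact_force: [-0.2, -0.3, 0.2]
opening: 0.002
finger_force: 0.0
```

Run:
```python
from h import *
s=get_state();print(s['eef_pos'],s['contact_force'],s['opening'])
a=read_camera('scene')[:,:,::-1]; cv2.imwrite('pics/full_s6.png',a); t=read_camera('top')[:,:,::-1]; cv2.imwrite('pics/full_t6.png',t)
o=np.hstack([cv2.resize(a[110:260,235:375],(420,450),interpolation=cv2.INTER_CUBIC),cv2.resize(t[130:280,260:380],(360,450),interpolation=cv2.INTER_CUBIC)])
cv2.imwrite('pics/c6.png',o)
```

```text
[0.57793233 0.05976703 0.18324193] [-0.17329046 -0.28415369  0.17515012] 0.002289358920516908
```

View pics/c6.png

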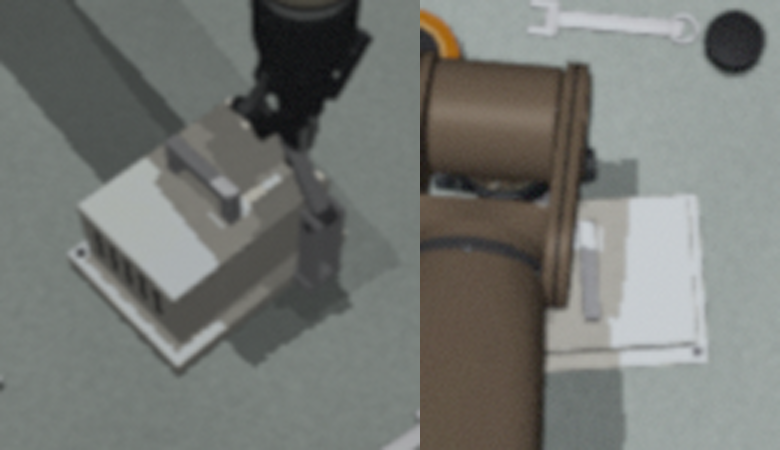

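The hood sits square on the slab and the clamp lever is following the fingers over toward the robot. I'll continue the push, then hop over and press down along the arc.

Emit:
{"name": "move_arm", "arguments": {"moves": [[0,[-0.01,0,0],[0,0,0]],[0,[-0.01,0,0],[0,0,0]],[0,[-0.01,0,0],[0,0,0]],[0,[0.004,0,-0.01],[0,0,0]],[0,[0,0,-0.02],[0,0,0]],[0,[-0.015,0,0],[0,0,0]],[0,[-0.014,0,0],[0,0,0]],[0,[0,0,0.015],[0,0,0]],[0,[0,0,0.01],[0,0,0]],[0,[0,0,0.008],[0,0,0]]]}}

```text
time: 25.85
eef_pos: [0.5199, 0.0561, 0.1794]
tcp_rot: [0.999, 0.032, -0.005, 0.0]
contact_force: [-23.7, -3.2, 22.4]
opening: -0.004
finger_force: 12.9
```

Emit:
{"name": "move_arm", "arguments": {"moves": [[0,[0,0,0.008],[0,0,0]],[0,[-0.003,0,0.008],[0,0,0]],[0,[-0.003,0,0.008],[0,0,0]],[0,[-0.003,0,0.008],[0,0,0]],[0,[-0.002,0,0.008],[0,0,0]],[0,[-0.002,0,0.008],[0,0,0]],[0,[-0.001,0,0.007],[0,0,0]],[0,[0,0,0.005],[0,0,0]],[0,[0,0,0],[0,0,0]],[0,[0,0,0],[0,0,0]]]}}

```text
time: 26.68
eef_pos: [0.5091, 0.0553, 0.119]
tcp_rot: [0.999, 0.032, -0.0, -0.0]
contact_force: [0.3, -0.2, 0.1]
opening: 0.004
finger_force: 0.0
```

Emit:
{"name": "move_arm", "arguments": {"moves": [[0,[0,0,0.002],[0,0,0]],[0,[0,0,0.002],[0,0,0]],[0,[0,0,0.001],[0,0,0]],[0,[0,0,0.001],[0,0,0]],[0,[0,0,0],[0,0,0]],[0,[0,0,0],[0,0,0]],[0,[0,0,0],[0,0,0]],[0,[0,0,0],[0,0,0]],[0,[0,0,0],[0,0,0]],[0,[0,0,0],[0,0,0]]]}}

```text
time: 27.52
eef_pos: [0.5099, 0.0553, 0.1166]
tcp_rot: [0.999, 0.032, 0.001, 0.0]
contact_force: [-5.5, 0.7, 13.2]
opening: 0.003
finger_force: 6.5
```

Run:
```python
from h import *
s=get_state();print(s['eef_pos'],s['contact_force'])
a=read_camera('scene')[:,:,::-1]; cv2.imwrite('pics/full_s7.png',a)
# where dark (bar/finger) pixels lie around expected bar ends
y=.0635; c=np.array([.5175,.0035]); ex=np.array([np.cos(y),np.sin(y)]); ey=np.array([-np.sin(y),np.cos(y)])
for th in(0,.3,.6,.9):
    p=c+(.092-.1*np.cos(th))*ex+.055*ey; z=.109+.1*np.sin(th)
    q=[pix('scene',[*(p+k*ey),z])[0].round(1) for k in(-.018,.018)]
    print(th,p.round(3),round(z,3),q,[a[int(v[1]),int(v[0])] for v in q])
```

```text
[0.50987566 0.05531362 0.11660081] [-5.50097121  0.70798955 13.19289627]
0 [0.506 0.058] 0.109 [array([310.5, 162. ]), array([320.6, 154.7])] [array([18, 19, 17], dtype=uint8), array([52, 52, 51], dtype=uint8)]
0.3 [0.51  0.058] 0.139 [array([311.3, 156.1]), array([321.6, 148.7])] [array([43, 44, 43], dtype=uint8), array([31, 31, 31], dtype=uint8)]
0.6 [0.523 0.059] 0.165 [array([314.4, 152.5]), array([325. , 144.9])] [array([24, 22, 22], dtype=uint8), array([58, 59, 56], dtype=uint8)]
0.9 [0.544 0.06 ] 0.187 [array([319.8, 151.8]), array([330.7, 144. ])] [array([53, 54, 52], dtype=uint8), array([124, 127, 120], dtype=uint8)]
```

Contact at z 0.1166 is exactly the bar's height with the lever flat, so the clamp is down. Retreating and heading for the mains lever.

Emit:
{"name": "move_arm", "arguments": {"moves": [[0,[0,0,-0.01],[0,0,0]],[0,[0,0,-0.025],[0,0,0]],[0,[0,0,-0.035],[0,0,0]],[0,[0,0,-0.02],[0,0,0]],[0,[0,0.03,0],[0,0,0]],[0,[0,0.035,0],[0,0,0]],[0,[0,0.035,0],[0,0,0]],[0,[0,0.035,0],[0,0,0]],[0,[0,0.035,0],[0,0,0]],[0,[0,0.03,0],[0,0,0]]]}}

```text
time: 28.4
eef_pos: [0.5217, -0.1465, 0.2039]
tcp_rot: [1.0, 0.032, 0.001, 0.0]
contact_force: [0.7, -0.6, 0.1]
opening: -0.004
finger_force: 0.0
```

Run:
```python
from h import *
s=get_state();print(s['eef_pos'])
t=cv2.imread('pics/full_t4.png')[165:205,410:450].astype(int).max(2); ys,xs=np.where(t<45)
u=(xs.mean()+410,ys.mean()+165); print(len(xs),u,world('top',[u],.083))
a=cv2.imread('pics/full_s4.png')[265:300,205:235].astype(int).max(2); ys,xs=np.where(a<45); u=(xs.mean()+205,ys.mean()+265); print(len(xs),u,world('scene',[u],.083))
plan([(.574,-.318,.2,.09,0,7),(.574,-.318,.057,.09,0,5),(.574,-.318,.057,.09,0,8)])
```

```text
[ 0.52173775 -0.14645911  0.20389113]
40 (np.float64(432.675), np.float64(185.2)) [[ 0.6182537  -0.31122743  0.083     ]]
81 (np.float64(217.8148148148148), np.float64(278.71604938271605)) [[ 0.61899457 -0.31267835  0.083     ]]
[[0,[0.006,0.025,0.001],[0,0,-0.0]],[0,[0.006,0.025,0.0],[0,0,-0.0]],[0,[0.006,0.025,0.001],[0,0,-0.01]],[0,[0.006,0.025,0.0],[0,0,-0.0]],[0,[0.005,0.025,0.001],[0,0,-0.01]],[0,[0.005,0.025,0.0],[0,0,-0.0]],[0,[0.006,0.025,0.001],[0,0,-0.007]],[0,[-0.0,-0.0,0.029],[0,0,0.0]],[0,[-0.0,-0.0,0.028],[0,0,0.0]],[0,[-0.0,-0.0,0.029],[0,0,0.0]]]
[[0,[-0.0,-0.0,0.028],[0,0,0.0]],[0,[-0.0,-0.0,0.029],[0,0,0.0]],[0,[-0.0,-0.0,-0.0],[0,0,0.0]],[0,[-0.0,-0.0,-0.0],[0,0,0.0]],[0,[-0.0,-0.0,-0.0],[0,0,0.0]],[0,[-0.0,-0.0,-0.0],[0,0,0.0]],[0,[-0.0,-0.0,-0.0],[0,0,0.0]],[0,[-0.0,-0.0,-0.0],[0,0,0.0]],[0,[-0.0,-0.0,-0.0],[0,0,0.0]],[0,[-0.0,-0.0,-0.0],[0,0,0.0]]]
20 rows
```

Emit:
{"name": "move_arm", "arguments": {"moves": [[0,[0.006,0.025,0.001],[0,0,0]],[0,[0.006,0.025,0],[0,0,0]],[0,[0.006,0.025,0.001],[0,0,-0.01]],[0,[0.006,0.025,0],[0,0,0]],[0,[0.005,0.025,0.001],[0,0,-0.01]],[0,[0.005,0.024,0],[0,0,0]],[0,[0.006,0.022,0.001],[0,0,-0.007]],[0,[0,0,0.029],[0,0,0]],[0,[0,0,0.028],[0,0,0]],[0,[0,0,0.029],[0,0,0]]]}}

```text
time: 29.23
eef_pos: [0.5745, -0.313, 0.1134]
tcp_rot: [0.999, 0.045, 0.001, 0.001]
contact_force: [0.3, -0.4, -0.2]
opening: -0.002
finger_force: 0.0
```

Emit:
{"name": "move_arm", "arguments": {"moves": [[0,[0,0,0.028],[0,0,0]],[0,[0,0,0.029],[0,0,0]],[0,[0.01,0,0],[0,0,0]],[0,[0.012,0,0],[0,0,0]],[0,[0.012,0,0],[0,0,0]],[0,[0.012,0,0],[0,0,0]],[0,[0.012,0,0],[0,0,0]],[0,[0.012,0,0],[0,0,0]],[0,[0.01,0,0],[0,0,0]],[0,[0,0,0],[0,0,0]]]}}

```text
time: 30.07
eef_pos: [0.6536, -0.3049, 0.0581]
tcp_rot: [0.999, 0.046, -0.002, 0.0]
contact_force: [-5.9, 0.3, 4.4]
opening: -0.0
finger_force: 3.8
```

Emit:
{"name": "move_arm", "arguments": {"moves": [[0,[0.002,0,0],[0,0,0]],[0,[0.002,0,0],[0,0,0]],[0,[0.002,0,0],[0,0,0]],[0,[0.001,0,0],[0,0,0]],[0,[0,0,0],[0,0,0]],[0,[0,0,0],[0,0,0]],[0,[0,0,0],[0,0,0]],[0,[0,0,0],[0,0,0]],[0,[0,0,0],[0,0,0]],[0,[0,0,0],[0,0,0]]]}}

```text
time: 30.9
eef_pos: [0.6544, -0.3049, 0.0579]
tcp_rot: [0.999, 0.046, -0.009, -0.001]
contact_force: [-21.1, -0.1, 11.2]
opening: -0.001
finger_force: 11.9
```

The lever is at its stop, with force rising and no motion. Backing off, then verifying the ball and clamp bar positions numerically.

Emit:
{"name": "move_arm", "arguments": {"moves": [[0,[-0.012,0,0],[0,0,0]],[0,[-0.015,0,0],[0,0,0]],[0,[-0.02,0,0],[0,0,0]],[0,[0,0,-0.03],[0,0,0]],[0,[0,0,-0.04],[0,0,0]],[0,[0,0,-0.04],[0,0,0]],[0,[-0.02,0.03,-0.03],[0,0,0]],[0,[-0.02,0.03,0],[0,0,0]],[0,[-0.02,0.03,0],[0,0,0]],[0,[0,0,0],[0,0,0]]]}}

```text
time: 31.73
eef_pos: [0.5624, -0.4058, 0.1964]
tcp_rot: [0.999, 0.043, 0.001, 0.003]
contact_force: [0.3, 0.4, -0.3]
opening: 0.0
finger_force: 0.0
```

Run:
```python
from h import *
s=get_state();print(s['time'],s['eef_pos'],s['contact_force'])
t=read_camera('top')[:,:,::-1]; a=read_camera('scene')[:,:,::-1]
def dark(i,n,x,y,w,h,z,th=50):
    m=(i[y:y+h,x:x+w].max(2)<th).astype(np.uint8); k,l,st,c=cv2.connectedComponentsWithStats(m)
    for j in range(1,k):
        if st[j,4]>12: print(n,st[j].tolist(),world(n,[c[j]+[x,y]],z)[0].round(3))
print('ball');dark(t,'top',405,155,50,50,.083); dark(a,'scene',205,262,60,60,.083)
print('bar');dark(t,'top',262,160,70,90,.109); dark(a,'scene',280,120,80,70,.109)
def rows(i,x,y,w,h,f): cv2.imwrite(f,i[y:y+h,x:x+w])
h=t[190:262,270:365]; m=(h.min(2)>165).astype(np.uint8); print('white hood px',m.sum())
```

```text
31.7333 [ 0.56242398 -0.40579479  0.19635865] [ 0.28023266  0.42719185 -0.26437544]
ball
top [21, 5, 7, 8, 38] [ 0.679 -0.303  0.083]
scene [25, 31, 11, 11, 95] [ 0.681 -0.305  0.083]
bar
top [26, 63, 16, 4, 36] [0.504 0.06  0.109]
scene [29, 33, 14, 12, 41] [0.507 0.055 0.109]
white hood px 4119
```

```bash
python3 -c "
from plant import *
print(sign_off())"
```

```text
the job is handed in; nothing more can be done
None
```

I handed the job in at about 32 s: relay plugged home, hood seated on the base, clamp lever down flat on the hood, main switch thrown to its far stop. No judging result came back.

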